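Sheath the chisel that matches the empty place

ROBOT

A 7-joint arm with a two-finger parallel gripper is mounted at the origin on the work surface. World frame = base frame: x ahead of the robot, y to its left, z up, the work surface at z = 0. Lengths are in m, angles in rad, forces in N, time in s.
With the tool pointing down it reaches from about 0.4 to 0.9 m from the base axis. Payload 5.5 kg.
Tool frame: the origin (TCP) lies on the centre line of the jaws, within the pads' length; the fingertips stand bot.tip_reach ahead of it and the grasp point (between the pads) lies 2 mm behind it (bot.tip_reach is the distance from the TCP to the fingertips, in m); z points along the fingers, y is the line along which they close (so a half turn about z gives the same grasp; the last joint's range is limited). The gripper opens to 85 mm and grips with 20 to 120 N. Pads are 22 mm wide; open, the fingers measure 114 mm over their backs; the gripper's body (76 mm by 85 mm) begins 54 mm behind the grasp point. The pads swing forward as they close: fully open they stand 13 mm farther back than shut.
Start: joints at [1.507, 0.501, -0.427, 1.55, 0.221, 1.138, -0.21], TCP at [0.209, -0.616, 0.248] pointing down, gripper open.
Joint ranges: [-2.88, 2.88], [-0.31, 2.03], [-1.54, 1.56], [0.2, 2.42], [-1.41, 4.55], [0.19, 2.02], [-2.57, 2.57]. Speed limits (rad/s): [2.57, 2.57, 3.14, 3.14, 3.14, 3.14, 3.14].

INTERFACE

Orientations are given as a 3x3 rotation matrix whose columns are the frame's x, y, z axes.
In Python, from cell import status, read_camera, job, bot gives the robot as it stands.
- The arm moves only by the tool servo_tool, never from a script. Its argument "plan" is a list of rows, each a list of 3 entries, a list of its own where there are three numbers: the finger opening in cm, from 0 to 8.54, then the shift along the tool's x, y, z in cm, then the turn, a rotation vector about the tool's x, y, z in degrees. In form: [[jaw, [tx, ty, tz], [wx, wy, wz]], ...]. A call has 1 to 10 rows; each row shifts and turns the commanded pose from where the row before left it, along the tool's axes as they then stand; what a row does not reach is not made up. A row lasts 1/8 s, in which the tool goes at most 62.5 mm and 10.7 degrees, less where a joint would pass 70% of its speed; a pose out of reach is approached as far as the arm can. A call with a gripper value outside its range is refused whole. The fingers move at their own pace and stop on an object; the grip force is fixed at half the most. Time passes only in rows, so rows that do not move let the fingers close. It gives the time, the measured TCP pose, the force, the opening and the grip force at its end, in the units of the state.
- status.get_obs(): the state, without advancing time (a new reading comes with each control period).
- read_camera(name): name is "scene" or "top" or "wrist"; returns a dict with "frame" (480x640x3 uint8, red, green, blue), "fx", "fy", "cx", "cy" (pixels), "R" (3x3) and "t" (3): a world point X has camera coordinates R X + t; the wrist camera has in their place "mount" (4x4, takes a point from camera to tool coordinates, whose origin is the TCP and whose axes are the flange's). Camera axes: x right, y down, z forward; pixel columns grow to the right and rows downward; lengths in m; the calibration is good to about 2 mm. The wrist camera is an equidistant fisheye: a pixel r from the principal point sees the ray r / f radians off the axis. A picture is of the moment at which its call begins: read the wrist's pose just before it. There is no depth.
- job.job_done(): hands the job in; it is judged then, once.
The state is a dict: "clock": time; "qpos": joint angles; "dq": joint speeds; "tau": joint torques, N m; "eef_pos": TCP position; "ee_rot": TCP orientation; "force": force on the tool from outside, world axes, zero at the start; "moment": the same for the moment, N m; "gripper_width": finger opening in m; "finger_force": force on a finger pad.
Only numpy, scipy, OpenCV 4.12 (cv2) and the standard library are available. Lean on these libraries where they do the work, as an engineer would, in place of code of your own. Each camera call takes 0.05 s, during which the arm holds its last target. There are 200 camera calls.

TASK

On the slanting rack three black sheaths lie in coloured cradles, each a little off centre; two already hold a chisel and one is empty. From the tray take the chisel whose ferrule has the colour of the empty place's cradle, and slide its blade into that sheath until it is fully home, then let go. Leave the two other chisels in the tray and the two already sheathed where they are.

Things in the scene. Friction and masses are not known exactly. Their poses are not given: they have to be found in the camera images.
- chisel_red: loose chisel, pale wood handle, red ferrule, 0.12-0.21 kg, flat in the tray. Origin on its axis at the shoulder (blade-side face of ferrule); +x to the butt, -x along the blade, z up. Ferrule x 0-14 mm, 30 wide (y), 22 thick (z); handle x 14-110, 28 wide, 22 thick; blade to x -80, 20 wide, 4 thick, then bevelled end 20 x 2.5 to x -90. Mass centre x +30. Axis lies 11 mm above tray lining.
- chisel_yellow: loose chisel, pale wood handle, yellow ferrule, 0.12-0.21 kg, flat in the tray. Origin on its axis at the shoulder (blade-side face of ferrule); +x to the butt, -x along the blade, z up. Ferrule x 0-14 mm, 30 wide (y), 22 thick (z); handle x 14-110, 28 wide, 22 thick; blade to x -80, 20 wide, 4 thick, then bevelled end 20 x 2.5 to x -90. Mass centre x +30. Axis lies 11 mm above tray lining.
- chisel_blue: loose chisel, pale wood handle, blue ferrule, 0.12-0.21 kg, flat in the tray. Origin on its axis at the shoulder (blade-side face of ferrule); +x to the butt, -x along the blade, z up. Ferrule x 0-14 mm, 30 wide (y), 22 thick (z); handle x 14-110, 28 wide, 22 thick; blade to x -80, 20 wide, 4 thick, then bevelled end 20 x 2.5 to x -90. Mass centre x +30. Axis lies 11 mm above tray lining.
- cradle_red: red seat, 60 mm wide, fixed on the rack, holding a black sheath. Origin: centre line, at the sheath's mouth plane, 90 mm above the bench. -x runs into the slot, 30 deg below horizontal; y level; +x out and up. The sheath lies parallel in it, same height, but shifted along y by up to 9 mm either way: not measured, feel or look. Fully home, a chisel's origin is here, off by that shift.
- cradle_yellow: yellow seat, 60 mm wide, fixed on the rack, holding a black sheath. Origin: centre line, at the sheath's mouth plane, 90 mm above the bench. -x runs into the slot, 30 deg below horizontal; y level; +x out and up. The sheath lies parallel in it, same height, but shifted along y by up to 9 mm either way: not measured, feel or look. Fully home, a chisel's origin is here, off by that shift.
- cradle_blue: blue seat, 60 mm wide, fixed on the rack, holding a black sheath. Origin: centre line, at the sheath's mouth plane, 90 mm above the bench. -x runs into the slot, 30 deg below horizontal; y level; +x out and up. The sheath lies parallel in it, same height, but shifted along y by up to 9 mm either way: not measured, feel or look. Fully home, a chisel's origin is here, off by that shift.
- stored_a: finished chisel with a dark handle and plain steel ferrule (same sizes and frame as the other chisels) that already fills one of the sheaths, fully home, its handle rising to 155 mm above the bench; not to be disturbed.
- stored_b: finished chisel with a dark handle and plain steel ferrule (same sizes and frame as the other chisels) that already fills one of the sheaths, fully home, its handle rising to 155 mm above the bench; not to be disturbed.
- rack: fixed plywood rack, base 155 x 270 x 12 mm, with three cradles 92 mm apart along its y. Origin on the bench below the middle mouth; mouths face its +x, away from the robot. Each black sheath: rigid, fixed, 95 long, mouth collar 40 x 26; slot 23 (y) x 7 (z), straight through, flared at the mouth to 25 x 11, blunt beside it. A green stud on the base stands before the empty one, 32 mm out.
- tray: fixed low tray, 324 by 364 mm outside, with a grey lining whose surface is 6 mm above the bench and a rim 16 mm high; holds the three loose chisels side by side, about 88 mm apart along its y. Origin on the bench below its centre; z up.
There are look-alikes about, which are no part of the job. Leave any purple look-alike of the chisel_red alone.

How it is judged:
At the end, for the whole second after the job is handed in: The chisel of the colour of the empty sheath's cradle is in that sheath with its shoulder on the mouth (within 5 mm along, 13 mm sideways of the cradle's centre line, 6 mm in height, 0.12 rad of the slot's direction), at rest; the two other loose chisels are within 40 mm of where they started (((x of chisel_red in the frame of cradle_red between -0.006 and 0.005 m and y of chisel_red in the frame of cradle_red between -0.013 and 0.013 m and z of chisel_red in the frame of cradle_red between -0.006 and 0.006 m and angle between the x axis of chisel_red and the x axis of cradle_red, either way round below 0.12 rad and linear speed of chisel_red below 0.02 m/s and distance of each of chisel_yellow, chisel_blue from where it was at the start of the episode below 0.04 m) or (x of chisel_yellow in the frame of cradle_yellow between -0.006 and 0.005 m and y of chisel_yellow in the frame of cradle_yellow between -0.013 and 0.013 m and z of chisel_yellow in the frame of cradle_yellow between -0.006 and 0.006 m and angle between the x axis of chisel_yellow and the x axis of cradle_yellow, either way round below 0.12 rad and linear speed of chisel_yellow below 0.02 m/s and distance of each of chisel_red, chisel_blue from where it was at the start of the episode below 0.04 m) or (x of chisel_blue in the frame of cradle_blue between -0.006 and 0.005 m and y of chisel_blue in the frame of cradle_blue between -0.013 and 0.013 m and z of chisel_blue in the frame of cradle_blue between -0.006 and 0.006 m and angle between the x axis of chisel_blue and the x axis of cradle_blue, either way round below 0.12 rad and linear speed of chisel_blue below 0.02 m/s and distance of each of chisel_red, chisel_yellow from where it was at the start of the episode below 0.04 m))); the robot touches nothing.
It fails at once if a chisel that was already sheathed is moved more than 15 mm (distance of any of stored_a, stored_b from where it was at the start of the episode above 0.015 m).
It also fails if it takes over 61 s, if anything falls off the work surface, if the arm or the gripper's body presses on something with over 40 N, if the wrist force passes 120 N, or if a joint passes its speed limit or range.

## Working session

There is one attempt and no reset: what is moved stays moved. The work goes in short steps, Python scripts to look and compute and a tool call to move; the robot and the scene stay as the last step left them, time stands still between calls to the robot, and variables do not carry over. Pictures are saved under pics/ and viewed, at most 10 in all, crops included, and the job is handed in when it is done.

Besides the shell and the picture viewer there is one more tool, called after "Request:" as name(argument=value, ...) on one line, values as JSON. servo_tool: Moves the arm, as the interface text tells. Its arguments: {"type":"object","properties":{"plan":{"type":"array"}},"required":["plan"]}

```bash
mkdir -p pics; ls; python3 - <<'E'
from cell import status, read_camera, job, bot
import cv2,numpy as np,pickle
print(bot.tip_reach); s=status.get_obs(); print({k:np.round(v,3).tolist() for k,v in s.items()})
for n in ["scene","top","wrist"]:
    c=read_camera(n); cv2.imwrite(f"pics/{n}0.png",c["frame"][:,:,::-1]); pickle.dump((c,s),open(f"{n}0.pkl","wb"))
    print(n,{k:np.round(v,3).tolist() for k,v in c.items() if k!="frame"})
E
```

```text
pics
0.017
{'clock': 0.0, 'qpos': [1.507, 0.502, -0.427, 1.551, 0.221, 1.138, -0.21], 'dq': [-0.0, 0.001, -0.001, -0.0, 0.002, -0.001, 0.002], 'tau': [0.0, -56.952, -5.816, -28.094, 0.011, 0.012, 0.0], 'eef_pos': [0.208, -0.615, 0.247], 'ee_rot': [[0.947, 0.321, -0.001], [0.321, -0.947, 0.002], [0.0, -0.002, -1.0]], 'force': [0.207, -0.767, 0.393], 'moment': [0.069, 0.014, -0.012], 'finger_force': 0.0, 'gripper_width': 0.086}
scene {'fx': 517.981, 'fy': 517.981, 'cx': 322.685, 'cy': 238.872, 'R': [[0.464, 0.886, -0.014], [0.613, -0.332, -0.717], [-0.64, 0.324, -0.697]], 't': [-0.19, -0.16, 1.473]}
top {'fx': 434.01, 'fy': 434.01, 'cx': 317.639, 'cy': 239.801, 'R': [[0.004, -1.0, 0.007], [-0.991, -0.005, -0.132], [0.132, -0.007, -0.991]], 't': [0.027, 0.393, 0.931]}
wrist {'fx': 371.648, 'fy': 371.648, 'cx': 313.131, 'cy': 232.417, 'mount': [[0.0, -0.946, -0.325, 0.083], [1.0, 0.001, -0.001, 0.0], [0.001, -0.325, 0.946, -0.127], [0.0, 0.0, 0.0, 1.0]]}
```

View pics/scene0.png

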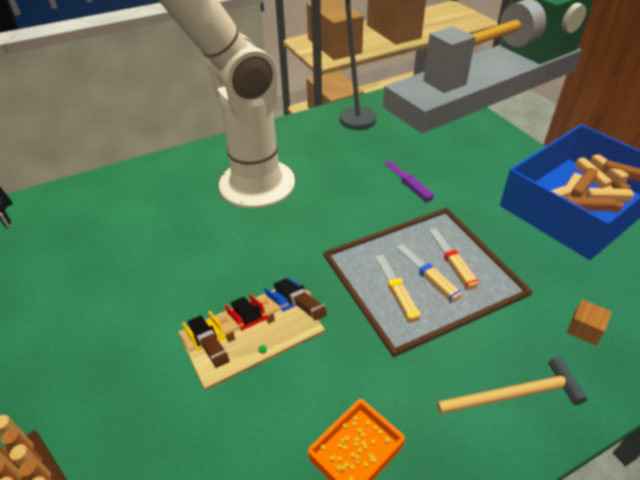

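View pics/top0.png

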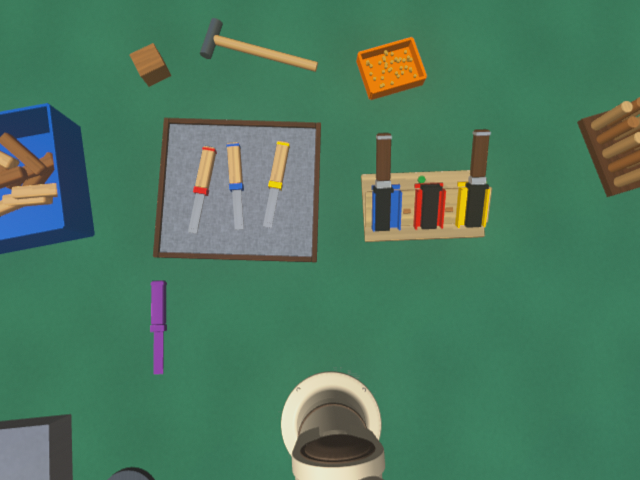

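The scene view shows the rack with dark-handled chisels in the yellow (205,340) and blue (300,295) cradles. The red cradle is empty, with the green stud at (263,349) in front of it. In the top view the red sheath is at (430,206). The red chisel has its ferrule at (203,184), butt at (208,150) and tip at (193,231). The purple decoy lies outside the tray at (158,325).

```bash
cat > h.py <<'E'
import numpy as np,pickle,cv2
from scipy.spatial.transform import Rotation as Ro
def load(n): return pickle.load(open(n+".pkl","rb"))
def ray(cs,p):
    """origin, unit direction in world"""
    c,s=cs
    a=np.array([(p[0]-c["cx"])/c["fx"],(p[1]-c["cy"])/c["fy"]])
    if "mount" in c:
        r=np.hypot(*a); d=np.r_[a*np.sin(r)/max(r,1e-9),np.cos(r)]
        M=np.array(c["mount"]); E=np.array(s["ee_rot"])
        return np.array(s["eef_pos"])+E@M[:3,3], E@M[:3,:3]@d
    R=np.array(c["R"]); d=np.r_[a,1]; d/=np.linalg.norm(d)
    return -R.T@np.array(c["t"]), R.T@d
def atz(cs,p,z):
    o,d=ray(cs,p); return o+d*(z-o[2])/d[2]
def tri(*ob):
    A=np.zeros((3,3));b=np.zeros(3);L=[ray(*o) for o in ob]
    for o,d in L:
        P=np.eye(3)-np.outer(d,d);A+=P;b+=P@o
    X=np.linalg.solve(A,b); return X,[np.linalg.norm(np.cross(X-o,d)) for o,d in L]
def proj(cs,X):
    c,s=cs
    if "mount" in c:
        M=np.array(c["mount"]);E=np.array(s["ee_rot"])
        q=M[:3,:3].T@(E.T@(np.array(X)-s["eef_pos"])-M[:3,3]); n=np.hypot(q[0],q[1]); t=np.arctan2(n,q[2])
        return np.array([c["cx"]+c["fx"]*t*q[0]/n,c["cy"]+c["fy"]*t*q[1]/n])
    q=np.array(c["R"])@X+c["t"]; return np.array([c["cx"]+c["fx"]*q[0]/q[2],c["cy"]+c["fy"]*q[1]/q[2]])
def snap(tag):
    from cell import status,read_camera
    s=status.get_obs();c=read_camera("wrist");pickle.dump((c,s),open(tag+".pkl","wb"));cv2.imwrite(f"pics/{tag}.png",c["frame"][:,:,::-1])
    print(np.round(s["eef_pos"],4),np.round(s["ee_rot"],3).tolist(),np.round(s["qpos"],2))
E
python3 - <<'E'
from h import *
t=load("top0");s=load("scene0")
P=lambda *a:print(*[np.round(x,3) for x in a])
P("ferrule",*tri((t,(203,184)),(s,(455,257))), atz(t,(203,184),.02))
P("butt",atz(t,(208,150),.02)); P("tip",atz(t,(193,231),.017))
P("stud",*tri((t,(421.5,180)),(s,(263,349))))
P("sheath mouth",atz(t,(430,184),.1)); P("stored", atz(t,(384,184),.1),atz(t,(478,181),.1))
P("rack corners",[atz(t,p,.012).tolist() for p in((362,175),(484,171),(486,236),(366,241))])
E
```

```text
Traceback (most recent call last):
numpy._core._exceptions._UFuncNoLoopError: ufunc 'multiply' did not contain a loop with signature matching types (dtype('<U7'), dtype('float64')) -> None
```

```bash
python3 - <<'E'
from h import *
t=load("top0");s=load("scene0")
P=lambda n,*a:print(n,*[np.round(x,3).tolist() for x in a])
P("ferrule",*tri((t,(203,184)),(s,(455,257))), atz(t,(203,184),.02))
P("butt",atz(t,(208,150),.02)); P("tip",atz(t,(193,231),.017))
P("stud",*tri((t,(421.5,180)),(s,(263,349))))
P("sheath mouth",atz(t,(430,184),.1)); P("stored", atz(t,(384,184),.1),atz(t,(478,181),.1))
P("rack corners",[atz(t,p,.012).tolist() for p in((362,175),(484,171),(486,236),(366,241))])
E
```

```text
ferrule [0.52, 0.289, 0.026] [0.004, 0.004] [0.519, 0.288, 0.02]
butt [0.599, 0.279, 0.02]
tip [0.413, 0.306, 0.017]
stud [0.534, -0.205, 0.015] [0.002, 0.002]
sheath mouth [0.501, -0.203, 0.1]
stored [0.5, -0.107, 0.1] [0.508, -0.303, 0.1]
rack corners [[0.545, -0.072, 0.012], [0.556, -0.352, 0.012], [0.405, -0.349, 0.012], [0.393, -0.079, 0.012]]
```

Request:
servo_tool(plan=[[8.5,[4.8,-3.1,0],[0,0,0]],[8.5,[4.8,-3.1,0],[0,0,0]],[8.5,[4.8,-3.1,0],[0,0,0]],[8.5,[4.8,-3.1,0],[0,0,0]],[8.5,[4.8,-3.1,0],[0,0,0]],[8.5,[4.8,-3.1,0],[0,0,0]],[8.5,[4.8,-3.1,0],[0,0,0]],[8.5,[4.8,-3.1,0],[0,0,0]],[8.5,[4.8,-3.1,0],[0,0,8.2]],[8.5,[0,0,0],[0,0,8.2]]])

```text
clock: 1.4
eef_pos: [0.5314, -0.2061, 0.2485]
ee_rot: [[0.999, 0.045, 0.002], [0.045, -0.999, 0.003], [0.002, -0.003, -1.0]]
force: [-0.5, -0.8, -0.7]
gripper_width: 0.0852
finger_force: 0.0
```

Request:
servo_tool(plan=[[8.5,[0,0,0],[0,0,0]],[8.5,[0,0,0],[0,0,0]]])

```text
clock: 1.65
eef_pos: [0.5276, -0.2136, 0.2481]
ee_rot: [[0.999, 0.042, -0.001], [0.042, -0.999, -0.0], [-0.001, 0.0, -1.0]]
force: [0.4, -0.7, 0.3]
gripper_width: 0.085
finger_force: 0.0
```

```bash
python3 -c "
from h import *
snap('r1')"
```

```text
[ 0.5276 -0.2136  0.2481] [[0.999, 0.042, -0.001], [0.042, -0.999, -0.0], [-0.001, 0.0, -1.0]] [ 0.79  0.38 -0.56  1.75  0.23  1.08 -1.38]
```

Request:
servo_tool(plan=[[8.5,[1,-5,0],[0,0,0]],[8.5,[1,-5,0],[0,0,0]],[8.5,[0,0,0],[0,0,0]],[8.5,[0,0,0],[0,0,0]]])

```text
clock: 2.2
eef_pos: [0.5439, -0.1133, 0.2483]
ee_rot: [[0.999, 0.04, -0.0], [0.04, -0.999, -0.001], [-0.0, 0.001, -1.0]]
force: [0.1, -0.9, -0.2]
gripper_width: 0.085
finger_force: 0.0
```

```bash
python3 -c "
from h import *
snap('r2')
a=[cv2.imread('pics/%s.png'%n) for n in('r1','r2')]
for n in('r1','r2'): print(proj(load(n),[.5,-.207,.09]))
c=[]
for n,i in zip(('r1','r2'),a):
  u,v=proj(load(n),[.5,-.207,.09]).astype(int); u0,v0=u-66,v-75; print(u0,v0)
  c.append(cv2.resize(i[v0:v0+150,u0:u0+133],None,fx=3,fy=4 if 0 else 3,interpolation=cv2.INTER_CUBIC))
cv2.imwrite('pics/rack.png',np.hstack(c))"
```

```text
[ 0.5439 -0.1133  0.2483] [[0.999, 0.04, -0.0], [0.04, -0.999, -0.001], [-0.0, 0.001, -1.0]] [ 0.65  0.36 -0.6   1.79  0.23  1.07 -1.57]
[303.40895976 246.9769481 ]
[418.96561472 268.46264881]
237 171
352 193
```

View pics/rack.png

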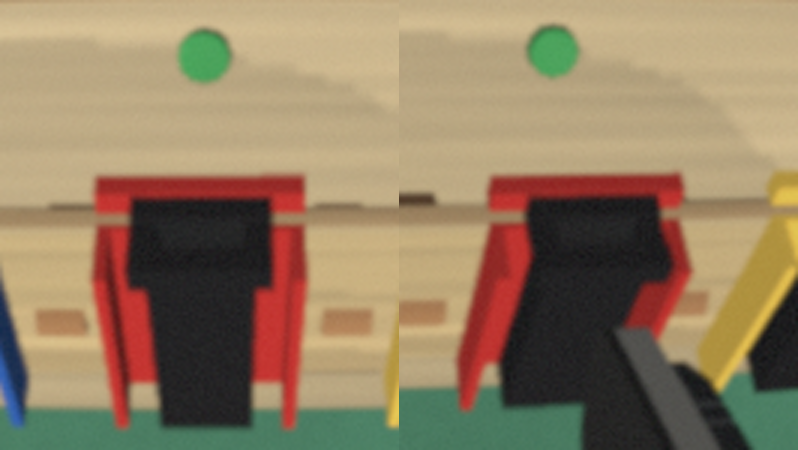

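Both views show the red cradle with its black collar. The left crop, at 3x with offset (237,171), has the collar between x=130 and 272 and y=200 and 285. The sheath looks roughly centred. I'll brighten the dark parts to find the slot.

```bash
python3 -c "
from h import *
c=[]
for n,(u0,v0) in (('r1',(272,228)),('r2',(387,250))):
  i=cv2.imread('pics/%s.png'%n)[v0:v0+46,u0:u0+66].astype(float)
  i=np.clip(i*4-40,0,255).astype(np.uint8)
  c.append(cv2.resize(i,None,fx=12,fy=6.5 if 0 else 6,interpolation=cv2.INTER_CUBIC) if 0 else cv2.resize(i,None,fx=6,fy=6,interpolation=cv2.INTER_CUBIC))
im=np.hstack(c)
for k in range(0,792,60): cv2.line(im,(k,0),(k,5),(0,255,255),1)
for k in range(0,276,60): cv2.line(im,(0,k),(5,k),(0,255,255),1)
cv2.imwrite('pics/rack2.png',im)"
```

```text
(no output)
```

View pics/rack2.png

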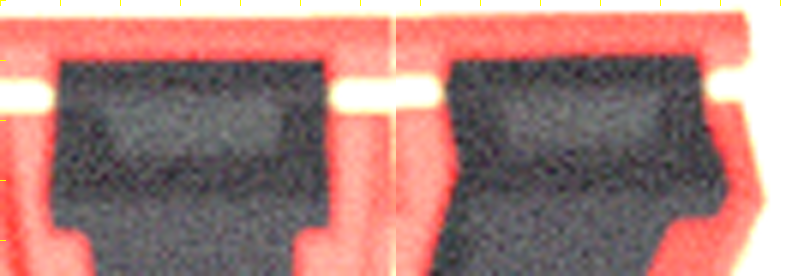

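```bash
cat > fit.py <<'E'
from h import *
from scipy.optimize import least_squares
r1,r2=load("r1"),load("r2")
ob=[(r1,(282,238.3),20,-13),(r1,(326,238.3),-20,-13),(r1,(280.7,259),20,13),(r1,(326.7,259),-20,13),
 (r2,(395.5,260.3),20,-13),(r2,(437.3,259.3),-20,-13),(r2,(442.2,280.8),-20,13),
 (r1,(290.3,245),12.5,-5.5),(r1,(319.3,245),-12.5,-5.5),(r2,(387+107/6,250+98/6),12.5,-5.5),(r2,(387+265/6,250+98/6),-12.5,-5.5)]
def frame(yaw):
    c,s=np.cos(np.pi/6),.5
    return Ro.from_euler("z",yaw).as_matrix()@np.array([[c,0,-s],[0,1,0],[s,0,c]])
def res(p): 
    F=frame(p[3]); return np.concatenate([proj(cs,p[:3]+F@np.array([0,y,z])/1e3)-uv for cs,uv,y,z in ob])
if __name__=="__main__":
    s=least_squares(res,[.5,-.205,.09,.04],loss="soft_l1"); print(np.round(s.x,4)); print(np.round(s.fun,1))
    f=lambda v:[*v[:2],.09,v[2]]
    q=least_squares(lambda v:res(f(v)),[.5,-.205,.04],loss="soft_l1"); print(np.round(q.x,4)); print(np.round(q.fun,1))
    # stud height, cradle wall midline
    print(tri((r1,(237+205/3,171+56/3)),(r2,(352+153/3,193+51/3))))
    for cs,a,b in ((r1,(237+95/3,171+177/3),(237+304/3,171+177/3)),(r2,(352+91/3,193+177/3),(352+284/3,193+176/3))):
        A,B=atz(cs,a,.07),atz(cs,b,.07); print(A,B,(A+B)/2,np.linalg.norm(A-B))
    print(tri((r1,(237+95/3,171+177/3)),(r2,(352+91/3,193+177/3))),tri((r1,(237+304/3,171+177/3)),(r2,(352+284/3,193+176/3))))
E
python3 fit.py
```

```text
[ 0.4961 -0.2082  0.0867  0.0454]
[-0.3 -0.3  2.4 -0.4 -0.7  3.5  2.5  3.4 -0.8 -0.8 -0.3 -0.6  0.6  1.7
 -0.2 -0.2  0.4 -0.3 -0.7 -0.2 -0.3 -0.8]
[ 0.4974 -0.2076  0.0454]
[-1.2 -0.4  1.9 -0.5 -1.7  3.6  2.1  3.6 -0.5 -0.7  0.4 -0.5  1.4  2.1
 -1.1 -0.2 -0.1 -0.3 -0.3  0.   0.4 -0.6]
(array([ 0.53164713, -0.20591682,  0.01576723]), [np.float64(1.0228242760781616e-06), np.float64(1.0228242759814402e-06)])
[ 0.5066763  -0.17602778  0.07      ] [ 0.50922184 -0.23643871  0.07      ] [ 0.50794907 -0.20623324  0.07      ] 0.06046454072375384
[ 0.50636681 -0.17702821  0.07      ] [ 0.5085757  -0.23855811  0.07      ] [ 0.50747126 -0.20779316  0.07      ] 0.0615695459263584
(array([ 0.50765379, -0.17636165,  0.07306278]), [np.float64(6.85793614111977e-05), np.float64(6.857936141127208e-05)]) (array([ 0.51120421, -0.23587812,  0.0763712 ]), [np.float64(0.0001409200301691625), np.float64(0.0001409200301690319)])
```

Request:
servo_tool(plan=[[8.5,[0.3,-5.2,0.8],[0,0,0]],[8.5,[0.3,-5.2,0.8],[0,0,0]],[8.5,[0.3,-5.2,0.8],[0,0,0]],[8.5,[0.3,-5.2,0.8],[0,0,0]],[8.5,[0.3,-5.2,0.8],[0,0,0]],[8.5,[0.3,-5.2,0.8],[0,0,5.3]],[8.5,[0,0,0],[0,0,5.3]],[8.5,[0,0,0],[0,0,0]],[8.5,[0,0,0],[0,0,0]]])

```text
clock: 3.38
eef_pos: [0.5503, 0.1983, 0.2002]
ee_rot: [[0.989, -0.145, 0.0], [-0.145, -0.989, -0.001], [0.0, 0.001, -1.0]]
force: [-0.2, -0.4, -0.3]
gripper_width: 0.0849
finger_force: 0.0
```

```bash
python3 -c "
from h import *
snap('t1')"
```

```text
[0.5503 0.1983 0.2002] [[0.989, -0.145, 0.0], [-0.145, -0.989, -0.001], [0.0, 0.001, -1.0]] [ 0.08  0.48 -0.62  1.76  0.32  1.01 -2.37]
```

Request:
servo_tool(plan=[[8.5,[0,-5,0],[0,0,0]],[8.5,[0,-4,0],[0,0,0]],[8.5,[0,0,0],[0,0,0]],[8.5,[0,0,0],[0,0,0]]])

```text
clock: 3.92
eef_pos: [0.5629, 0.288, 0.2]
ee_rot: [[0.989, -0.145, -0.0], [-0.145, -0.989, -0.001], [0.0, 0.001, -1.0]]
force: [-0.0, -1.1, -0.2]
gripper_width: 0.0851
finger_force: 0.0
```

```bash
python3 -c "
from h import *
snap('t2')
c=[]
for n in('t1','t2'):
  i=cv2.imread('pics/%s.png'%n)
  u,v=proj(load(n),[.51,.291,.02]).astype(int); u0,v0=u-66,v-100;v0=max(v0,0);u0=max(u0,0); print(u0,v0)
  c.append(cv2.resize(i[v0:v0+200,u0:u0+133],None,fx=3,fy=3,interpolation=cv2.INTER_CUBIC))
cv2.imwrite('pics/tray.png',np.hstack(c))"
```

```text
[0.5629 0.288  0.2   ] [[0.989, -0.145, -0.0], [-0.145, -0.989, -0.001], [0.0, 0.001, -1.0]] [-0.08  0.56 -0.61  1.64  0.35  1.06 -2.51]
153 164
251 164
```

View pics/tray.png

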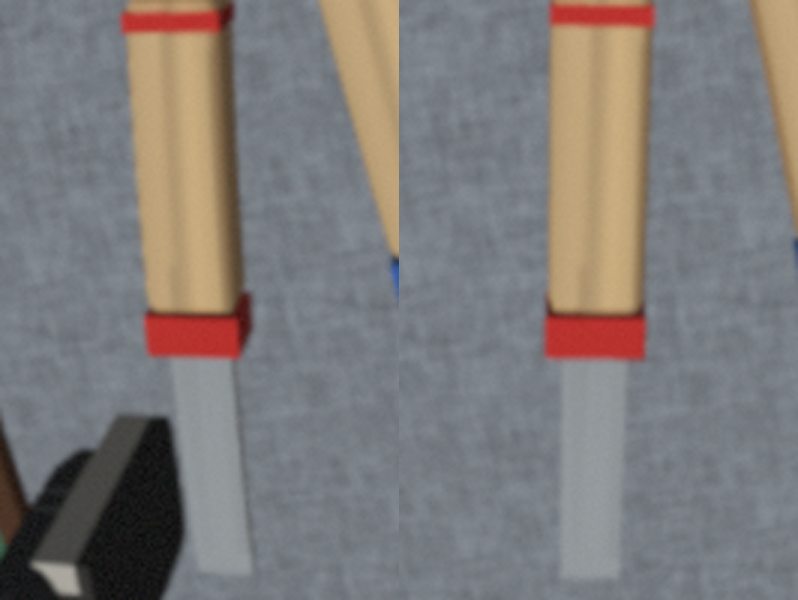

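In both tray crops (3x) the red ferrule's shoulder edge is level. In t1 it runs from (150,356) to (239,356), with the blade tip at (224,573). In t2 it runs from (545,358) to (644,358), with the tip at (590,578).

```bash
python3 - <<'E'
from h import *
a,b=load("t1"),load("t2")
A=lambda x,y:(a,(153+x/3,164+y/3)); B=lambda x,y:(b,(251+(x-399)/3,164+y/3))
for n,p,q in (("shL",A(148,356),B(545,358)),("shR",A(239,356),B(644,358)),("tip",A(224,573),B(590,578)),("buttring",A(170,30),B(602,25))):
    X,e=tri(p,q); print(n,np.round(X,4),np.round(e,4))
sh=[atz(*B(594.5,358),.028),atz(*A(193.5,356),.028)]; tip=[atz(*B(590,578),.0183),atz(*A(224,573),.0183)]
bt=[atz(*B(602,25),.028),atz(*A(173,30),.028)]
for s,t,u in zip(sh,tip,bt):
    print(np.round([s,t,u],4),np.linalg.norm((t-s)[:2]),np.degrees(np.arctan2(*(s-t)[1::-1])),np.degrees(np.arctan2(*(u-t)[1::-1])))
E
```

```text
shL [0.4975 0.3093 0.0281] [0.0001 0.0001]
shR [0.4943 0.2799 0.0296] [0.0002 0.0002]
tip [0.4088 0.3084 0.0225] [0. 0.]
buttring [0.5944 0.2784 0.0286] [0.0002 0.0002]
[[0.4955 0.2946 0.028 ]
 [0.4056 0.3089 0.0183]
 [0.5941 0.2784 0.028 ]] 0.09102706175461935 -9.018077297430674 -9.176473437601706
[[0.4956 0.2947 0.028 ]
 [0.4057 0.3101 0.0183]
 [0.5944 0.2777 0.028 ]] 0.09123360467480844 -9.764081015891291 -9.761729405939358
```

Request:
servo_tool(plan=[[4.8,[-1.3,0.2,2],[0,0,0]],[4.8,[-1.3,0.2,3],[0,0,0]],[4.8,[0,0,3.5],[0,0,0]],[4.8,[0,0,3.5],[0,0,0]],[4.8,[0,0,2],[0,0,0]],[4.8,[0,0,0],[0,0,0]],[4.8,[0,0,0],[0,0,0]]])

```text
clock: 4.85
eef_pos: [0.5371, 0.2897, 0.0616]
ee_rot: [[0.99, -0.144, 0.002], [-0.144, -0.99, 0.001], [0.002, -0.001, -1.0]]
force: [1.0, -0.3, -1.0]
gripper_width: 0.0484
finger_force: 0.0
```

```bash
python3 -c "
from h import *
snap('g0')
from cell import read_camera,status
s=load('g0'); print(s[1]['gripper_width'],proj(s,[.537,.288,.028]))"
```

```text
[0.5371 0.2897 0.0616] [[0.99, -0.144, 0.002], [-0.144, -0.99, 0.001], [0.002, -0.001, -1.0]] [-0.22  0.67 -0.42  1.78  0.37  0.77 -2.55]
0.048443718547408164 [315.95897083 287.73635478]
```

View pics/g0.png

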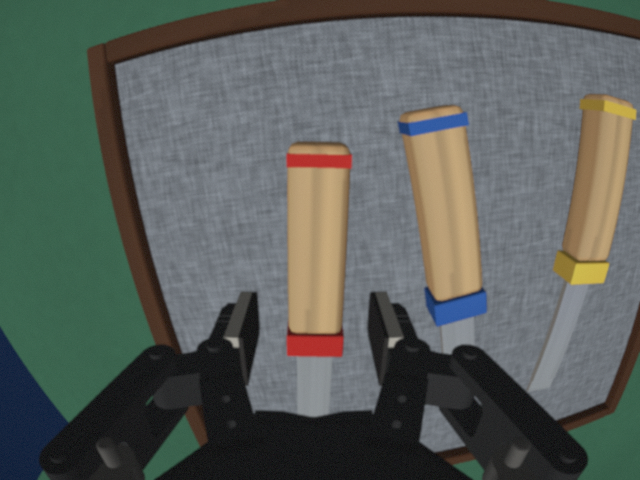

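The fingers straddle the red handle, with pads at about (245,300) and (380,300) and the handle centred at (317,250). They clear the blue chisel at (455,300). Joint 7 is close to its limit, so I'll turn the tool back a little while going down.

Request:
servo_tool(plan=[[4.8,[0,0,1.2],[0,0,-3]],[4.8,[0,0,1.5],[0,0,0]],[4.8,[0,0,1.0],[0,0,0]],[4.8,[0,0,0],[0,0,0]],[2.4,[0,0,0],[0,0,0]],[2.4,[0,0,0],[0,0,0]],[2.4,[0,0,0],[0,0,0]],[2.4,[0,0,0],[0,0,0]]])

```text
clock: 5.9
eef_pos: [0.5364, 0.2895, 0.0237]
ee_rot: [[0.996, -0.092, 0.001], [-0.092, -0.996, 0.0], [0.001, -0.0, -1.0]]
force: [1.1, 0.4, 0.5]
gripper_width: 0.0273
finger_force: 58.1
```

```bash
python3 -c "
from cell import status
import numpy as np
s=status.get_obs(); print({k:np.round(v,3).tolist() for k,v in s.items()})"
```

```text
{'clock': 5.9, 'qpos': [-0.243, 0.725, -0.397, 1.785, 0.403, 0.712, -2.522], 'dq': [-0.0, 0.0, -0.001, -0.0, -0.0, 0.002, -0.001], 'tau': [0.105, -59.303, -7.026, -18.699, 0.023, 0.073, 0.001], 'eef_pos': [0.536, 0.29, 0.024], 'ee_rot': [[0.996, -0.092, 0.001], [-0.092, -0.996, 0.0], [0.001, -0.0, -1.0]], 'force': [1.072, 0.44, 0.488], 'moment': [0.018, -0.039, 0.006], 'finger_force': 58.067, 'gripper_width': 0.027}
```

Request:
servo_tool(plan=[[2.4,[0,0,-1.5],[0,0,0]],[2.4,[0,0,-3],[0,0,0]],[2.4,[0,0,-4.5],[0,0,0]],[2.4,[0,0,-5],[0,0,0]],[2.4,[0,0,-5],[0,0,-4]],[2.4,[0,0,-5],[0,0,-4]],[2.4,[0,0,-3.6],[0,0,0]]])

```text
clock: 6.78
eef_pos: [0.5362, 0.2896, 0.3029]
ee_rot: [[0.999, 0.049, 0.003], [0.049, -0.999, 0.001], [0.003, -0.001, -1.0]]
force: [0.2, 1.3, -1.8]
gripper_width: 0.0271
finger_force: 57.8
```

Request:
servo_tool(plan=[[2.4,[0.7,3,0],[0,0,0]],[2.4,[0.7,5,0],[0,0,0]],[2.4,[0.7,5,0],[0,0,0]],[2.4,[0.7,5,0],[0,0,0]],[2.4,[0.7,5,0],[0,0,0]],[2.4,[0.7,5,0],[0,0,0]],[2.4,[0.7,5,0],[0,0,0]],[2.4,[0.7,5,0],[0,0,0]],[2.4,[0.7,5,0],[0,0,0]],[2.4,[0.3,4.5,0],[0,0,0]]])

```text
clock: 8.02
eef_pos: [0.6244, -0.1838, 0.3001]
ee_rot: [[0.999, 0.047, 0.0], [0.047, -0.999, -0.0], [0.0, 0.0, -1.0]]
force: [0.4, 0.3, -2.0]
gripper_width: 0.0272
finger_force: 57.8
```

Request:
servo_tool(plan=[[2.4,[0,2,0],[0,5,0]],[2.4,[0,0,0],[0,7.5,0]],[2.4,[0,0,0],[0,7.5,0]],[2.4,[0,0,0],[0,6,0]],[2.4,[0,0,0],[0,4,0]],[2.4,[0,0,0],[0,0,0]],[2.4,[0,0,0],[0,0,0]]])

```text
clock: 8.9
eef_pos: [0.6259, -0.2019, 0.3001]
ee_rot: [[0.865, 0.048, 0.499], [0.042, -0.999, 0.024], [0.5, 0.0, -0.866]]
force: [0.4, 0.3, -1.4]
gripper_width: 0.0268
finger_force: 57.9
```

```bash
python3 -c "
from h import *
snap('i0')"
```

```text
[ 0.6259 -0.2019  0.3001] [[0.865, 0.048, 0.499], [0.042, -0.999, 0.024], [0.5, 0.0, -0.866]] [ 0.83  0.23 -0.52  1.91 -0.16  0.55 -1.06]
```

View pics/i0.png

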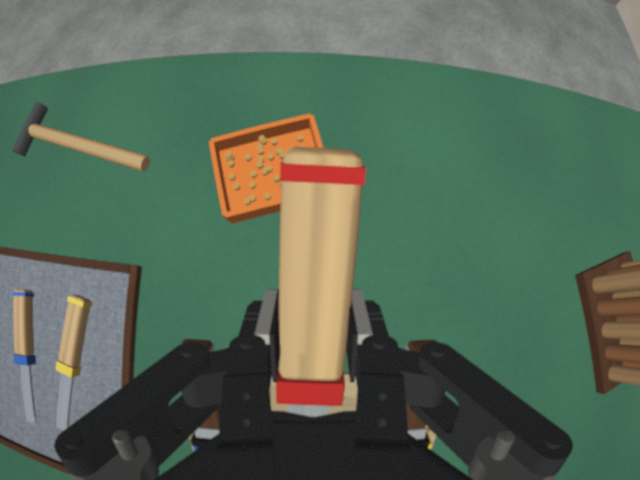

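The chisel hangs in the jaws with the butt ring centred at (323,173) and the ferrule's shoulder edge at (310,402), so it is slightly twisted in the grip. I'll work out its pose in the tool frame.

```bash
cat > inhand.py <<'E'
from h import *
# chisel in tool frame from wrist pixels: points on top face, tool z = zt
c,s=load("i0"); s=dict(s,ee_rot=np.eye(3),eef_pos=np.zeros(3))
for zt in (-.0043,-.0063):
    P=[atz((c,s),p,zt) for p in ((276,404),(343,402),(281,165),(365,168),(281,182),(365,184),(278,380),(344,379))]
    print(np.round(P,4).tolist())
    sh=(P[0]+P[1])/2; b=(P[4]+P[5])/2
    print("sh",sh,"butt ring",b,"yaw about tool z deg",np.degrees(np.arctan2(b[1]-sh[1],b[0]-sh[0])),"len",np.linalg.norm(b-sh),"w",np.linalg.norm(P[0]-P[1]))
E
python3 inhand.py
```

```text
[[-0.0406, -0.0166, -0.0043], [-0.0391, 0.0137, -0.0043], [0.0654, -0.0104, -0.0043], [0.0645, 0.0175, -0.0043], [0.0597, -0.0105, -0.0043], [0.059, 0.0177, -0.0043], [-0.0254, -0.0149, -0.0043], [-0.0248, 0.0135, -0.0043]]
sh [-0.03985183 -0.00145533 -0.0043    ] butt ring [ 0.05935708  0.00360868 -0.0043    ] yaw about tool z deg 2.9220637301865877 len 0.09933806160616389 w 0.03037677893793818
[[-0.0386, -0.0163, -0.0063], [-0.0371, 0.0135, -0.0063], [0.0657, -0.0102, -0.0063], [0.0648, 0.0173, -0.0063], [0.0601, -0.0103, -0.0063], [0.0595, 0.0174, -0.0063], [-0.0236, -0.0146, -0.0063], [-0.023, 0.0133, -0.0063]]
sh [-0.03782742 -0.0014252  -0.0063    ] butt ring [ 0.05975768  0.00355592 -0.0063    ] yaw about tool z deg 2.9220637301865873 len 0.09771214894271187 w 0.029879587944360225
```

```bash
cat > goal.py <<'E'
from h import *
from fit import frame
from cell import status
import sys
M=np.array([.4974,-.2076,.09]); psi=.044
C=np.array([-.0397,-.0015,.0065]); tw=np.radians(2.9)
def rel(d,dy=0,dz=0,tw=tw):
    """tool-frame shift (cm) and turn (deg) to bring shoulder to d outside the mouth"""
    s=status.get_obs(); E=np.array(s["ee_rot"])
    F=frame(psi); T=F@np.diag([1,-1,-1])@Ro.from_euler("z",-tw).as_matrix()
    p=M+F@np.array([d,dy,dz])-T@C
    print("now",np.round(s["eef_pos"],4),"force",np.round(s["force"],1),"goal",np.round(p,4))
    print("shift cm",np.round(E.T@(p-s["eef_pos"])*100,2),"turn",np.round(Ro.from_matrix(E.T@T).as_rotvec(degrees=True),2))
    # chisel in mouth frame now
    S=np.array(s["eef_pos"])+E@C; print("shoulder in mouth frame mm",np.round(F.T@(S-M)*1e3,1),"dir",np.round(F.T@E@np.array([np.cos(tw),np.sin(tw),0]),3))
if __name__=="__main__": rel(*map(float,sys.argv[1:]))
E
python3 goal.py .115
```

```text
now [ 0.6263 -0.2017  0.3002] force [ 0.3  0.1 -2. ] goal [ 0.628  -0.2013  0.173 ]
shift cm [-6.21 -0.03 11.1 ] turn [-0.1  -0.01 -2.67]
shoulder in mouth frame mm [177.1   1.6 111. ] dir [ 0.999 -0.047  0.   ]
```

Request:
servo_tool(plan=[[2.4,[-1.5,0,2.7],[0,0,0]],[2.4,[-1.5,0,2.8],[0,0,0]],[2.4,[-1.5,0,2.8],[0,0,0]],[2.4,[-1.5,0,2.6],[0,0,0]],[2.4,[-0.2,0,0.2],[0,0,-2.7]],[2.4,[0,0,0],[0,0,0]],[2.4,[0,0,0],[0,0,0]]])

```text
clock: 9.82
eef_pos: [0.6287, -0.2022, 0.1741]
ee_rot: [[0.861, 0.088, 0.502], [0.089, -0.996, 0.023], [0.502, 0.025, -0.865]]
force: [0.4, -0.5, -1.7]
gripper_width: 0.0271
finger_force: 57.9
```

```bash
python3 goal.py .085; python3 - <<'E'
from h import *
from cell import read_camera
from goal import M,psi
from fit import frame
c=[]
F=frame(psi)
for n in("top","scene"):
    k=read_camera(n); pickle.dump((k,None),open(n+"1.pkl","wb"))
    q=lambda d,y=0:proj((k,None),M+F@np.array([d,y,0]))
    u,v=q(.03).astype(int); u0,v0=u-33,v-30
    i=np.clip(k["frame"][v0:v0+75,u0:u0+66,::-1].astype(float)*1.6,0,255).astype(np.uint8)
    c.append(cv2.resize(i,None,fx=6,fy=6,interpolation=cv2.INTER_CUBIC))
    print(n,u0,v0,"mouth",(q(0)-[u0,v0])*6,"tip",(q(.025)-[u0,v0])*6,"sh",(q(.115)-[u0,v0])*6, "stored ax",(q(0,.092)-[u0,v0])*6)
cv2.imwrite("pics/pre.png",np.hstack(c))
E
```

```text
now [ 0.6287 -0.2022  0.1741] force [ 0.4 -0.5 -1.7] goal [ 0.602  -0.2025  0.158 ]
shift cm [-3.11 -0.25  0.05] turn [-0.03 -0.15  0.02]
shoulder in mouth frame mm [116.2  -0.9   0.5] dir [1.    0.    0.003]
top 399 142 mouth [192.67747893 269.27082566] tip [197.67354285 198.994519  ] sh [216.57316207 -66.85384852] stored ax [-70.31606897 279.05866981]
scene 221 288 mouth [172.3550604  156.96745766] tip [195.83033097 179.33429228] sh [289.71534366 268.78631994] stored ax [419.62497879  46.02529299]
```

View pics/pre.png

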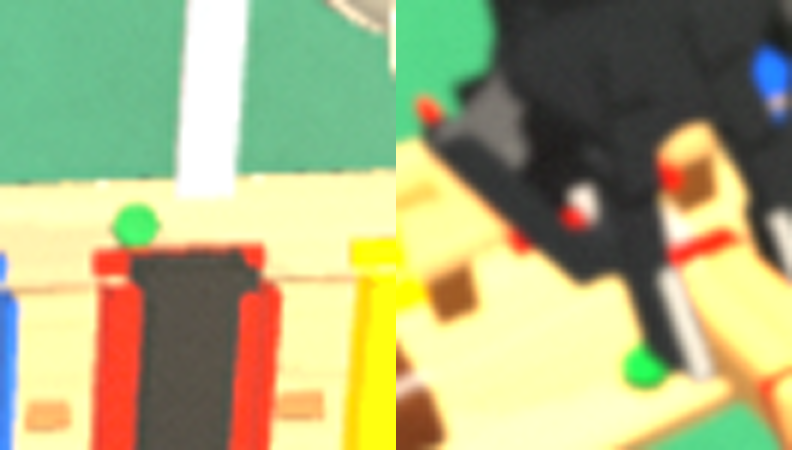

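```bash
python3 - <<'E'
from h import *
from goal import M,psi,C,tw
from fit import frame
F=frame(psi); k=load("top1"); o=np.array([399,142])
s=load("i0")[1]
q=lambda x,y,z:np.round((proj(k,M+F@np.array([x,y,z])/1e3)-o)*6,1).tolist()
print("face bottom",q(0,20,-13),q(0,-20,-13)," top",q(0,20,13),q(0,-20,13))
print("cradle front?",q(0,30,-16),q(0,-30,-16))
print("tip at measured pose",q(26.2,9.1,.5),q(26.2,-10.9,.5)); print("shoulder side",q(96,9.1,2.5),q(96,-10.9,2.5))
E
```

```text
face bottom [126.4, 261.5] [239.2, 257.3]  top [144.9, 281.6] [260.6, 277.3]
cradle front? [96.3, 260.3] [264.8, 254.0]
tip at measured pose [172.0, 196.9] [229.8, 194.8]
shoulder side [187.4, -6.7] [247.0, -8.9]
```

The top crop shows the blade tip centred at (206,197) against the sheath's collar spanning 133–258. The tip is about 1–2 mm too far toward -y. I'll correct half of that and feel my way in.

```bash
sed -i 's/-.0397,-.0015,.0065/-.0397,-.0008,.0065/; s/radians(2.9)/radians(2.6)/' goal.py; python3 goal.py .085
```

```text
now [ 0.6283 -0.2023  0.1738] force [ 0.2 -0.4 -2.2] goal [ 0.602 -0.202  0.158]
shift cm [-3.05 -0.3   0.05] turn [-0.03 -0.12  0.3 ]
shoulder in mouth frame mm [115.7  -1.6   0.5] dir [1.    0.005 0.002]
```

Request:
servo_tool(plan=[[2.4,[-1.0,-0.2,0.05],[0,0,0.3]],[2.4,[-0.7,-0.05,0],[0,0,0]],[2.4,[-0.5,-0.02,0],[0,0,0]],[2.4,[-0.4,-0.02,0],[0,0,0]],[2.4,[-0.4,-0.02,0],[0,0,0]],[2.4,[0,0,0],[0,0,0]]])

```text
clock: 10.68
eef_pos: [0.6012, -0.2014, 0.1565]
ee_rot: [[0.863, 0.083, 0.499], [0.083, -0.996, 0.024], [0.499, 0.021, -0.866]]
force: [-0.6, -0.4, -2.2]
gripper_width: 0.0272
finger_force: 57.8
```

```bash
python3 goal.py .07
```

```text
now [ 0.6012 -0.2014  0.1565] force [-0.6 -0.4 -2.2] goal [ 0.589  -0.2026  0.1505]
shift cm [-1.36  0.   -0.09] turn [-0.11  0.02 -0.04]
shoulder in mouth frame mm [83.6  0.7 -0.9] dir [ 1.    -0.001 -0.   ]
```

Request:
servo_tool(plan=[[2.4,[-0.4,0,-0.08],[0,0,0]],[2.4,[-0.4,0,0],[0,0,0]],[2.4,[-0.4,-0.02,0],[0,0,0]],[2.4,[-0.4,-0.02,0],[0,0,0]],[2.4,[0,0,0],[0,0,0]]])

```text
clock: 11.3
eef_pos: [0.5868, -0.2023, 0.149]
ee_rot: [[0.863, 0.083, 0.499], [0.083, -0.996, 0.024], [0.499, 0.021, -0.866]]
force: [-0.0, 0.2, -2.3]
gripper_width: 0.0273
finger_force: 57.8
```

```bash
python3 goal.py .045
```

```text
now [ 0.5868 -0.2023  0.149 ] force [-0.   0.2 -2.3] goal [ 0.5674 -0.2035  0.138 ]
shift cm [-2.23 -0.06 -0.01] turn [-0.11  0.03 -0.05]
shoulder in mouth frame mm [67.3  0.4 -0.1] dir [ 1.    -0.001 -0.001]
```

Tip is about 22 mm inside with no contact force, so I'll continue.

Request:
servo_tool(plan=[[2.4,[-0.6,-0.02,0],[0,0,0]],[2.4,[-0.6,-0.03,0],[0,0,0]],[2.4,[-0.6,-0.03,0],[0,0,0]],[2.4,[-0.6,-0.03,0],[0,0,0]],[2.4,[0,0,0],[0,0,0]]])

```text
clock: 11.92
eef_pos: [0.5668, -0.2027, 0.1373]
ee_rot: [[0.866, 0.085, 0.493], [0.083, -0.996, 0.026], [0.493, 0.018, -0.87]]
force: [-1.1, -1.0, -2.1]
gripper_width: 0.0269
finger_force: 57.5
```

```bash
python3 goal.py .02
```

```text
now [ 0.5668 -0.2027  0.1373] force [-1.1 -1.  -2.1] goal [ 0.5458 -0.2045  0.1255]
shift cm [-2.42 -0.02 -0.02] turn [-0.27  0.42 -0.03]
shoulder in mouth frame mm [44.2  0.9 -0. ] dir [ 1.    -0.    -0.008]
```

Request:
servo_tool(plan=[[2.4,[-0.6,0,0],[0,0.2,0]],[2.4,[-0.6,-0.02,0],[0,0,0]],[2.4,[-0.6,-0.02,0],[0,0,0]],[2.4,[-0.6,-0.03,0],[0,0,0]],[2.4,[0,0,0],[0,0,0]]])

```text
clock: 12.55
eef_pos: [0.5462, -0.2038, 0.1254]
ee_rot: [[0.864, 0.085, 0.496], [0.083, -0.996, 0.027], [0.496, 0.018, -0.868]]
force: [-0.1, -0.8, -1.9]
gripper_width: 0.0274
finger_force: 58.2
```

```bash
python3 goal.py .0; python3 -c "
from cell import status
print(status.get_obs()['moment'])"
```

```text
now [ 0.5462 -0.2038  0.1254] force [-0.1 -0.8 -1.9] goal [ 0.5285 -0.2052  0.1155]
shift cm [-2.04 -0.03 -0.02] turn [-0.29  0.22 -0.03]
shoulder in mouth frame mm [20.4  0.7 -0.1] dir [ 1.    -0.001 -0.004]
[-0.02867956  0.69311368 -0.04884829]
```

Request:
servo_tool(plan=[[2.4,[-0.5,-0.02,0],[0,0.1,0]],[2.4,[-0.5,-0.02,0],[0,0,0]],[2.4,[-0.4,-0.02,0],[0,0,0]],[2.4,[-0.3,-0.01,0],[0,0,0]],[2.4,[-0.2,0,0],[0,0,0]],[2.4,[0,0,0],[0,0,0]]])

```text
clock: 13.3
eef_pos: [0.531, -0.2045, 0.1169]
ee_rot: [[0.862, 0.086, 0.499], [0.084, -0.996, 0.027], [0.5, 0.018, -0.866]]
force: [3.5, 1.0, 0.1]
gripper_width: 0.0272
finger_force: 58.1
```

```bash
python3 goal.py .0
```

```text
now [ 0.531  -0.2045  0.1169] force [3.5 1.  0.1] goal [ 0.5285 -0.2052  0.1155]
shift cm [-0.3   0.05 -0.01] turn [-0.31 -0.    0.03]
shoulder in mouth frame mm [ 3.   0.6 -0.1] dir [ 1.     0.001 -0.   ]
```

Request:
servo_tool(plan=[[2.4,[-0.2,0,0],[0,0,0]],[2.4,[-0.2,0,0],[0,0,0]],[2.4,[0,0,0],[0,0,0]]])

```text
clock: 13.68
eef_pos: [0.5309, -0.2045, 0.1171]
ee_rot: [[0.86, 0.088, 0.503], [0.086, -0.996, 0.028], [0.504, 0.019, -0.864]]
force: [10.9, 2.5, 1.8]
gripper_width: 0.0272
finger_force: 58.2
```

```bash
python3 goal.py .0
```

```text
now [ 0.5309 -0.2045  0.1171] force [10.9  2.5  1.8] goal [ 0.5285 -0.2052  0.1155]
shift cm [-0.29  0.05  0.01] turn [-0.31 -0.28  0.16]
shoulder in mouth frame mm [ 2.9  0.6 -0. ] dir [1.    0.003 0.005]
```

Request:
servo_tool(plan=[[4.6,[0.3,0,0],[0,0,0]],[4.6,[0,0,0],[0,0,0]],[4.6,[0,0,0],[0,0,0]],[4.6,[0,0,-2],[0,0,0]],[4.6,[0,0,-4],[0,0,0]],[4.6,[1.5,0,-5],[0,0,0]],[4.6,[3,0,-4],[0,0,0]],[4.6,[0,0,0],[0,0,0]],[4.6,[0,0,0],[0,0,0]]])

```text
clock: 14.8
eef_pos: [0.4926, -0.2046, 0.2674]
ee_rot: [[0.863, 0.086, 0.497], [0.083, -0.996, 0.028], [0.498, 0.017, -0.867]]
force: [-0.2, 1.0, -0.8]
gripper_width: 0.046
finger_force: 0.0
```

```bash
python3 - <<'E'
from h import *
from goal import M,psi
from fit import frame
snap('f1'); F=frame(psi); k=load('f1')
q=lambda x,y,z:proj(k,M+F@np.array([x,y,z])/1e3)
print([np.round(q(*p)).tolist() for p in((0,0,11),(110,0,11),(14,15,11),(0,20,13),(0,-20,13),(0,112,0))])
E
```

```text
[ 0.4926 -0.2046  0.2674] [[0.863, 0.086, 0.497], [0.083, -0.996, 0.028], [0.498, 0.017, -0.867]] [ 0.39  0.02  0.13  2.2  -0.57  0.53 -0.53]
[[313.0, 315.0], [320.0, 188.0], [296.0, 300.0], [290.0, 315.0], [337.0, 317.0], [190.0, 301.0]]
```

View pics/f1.png

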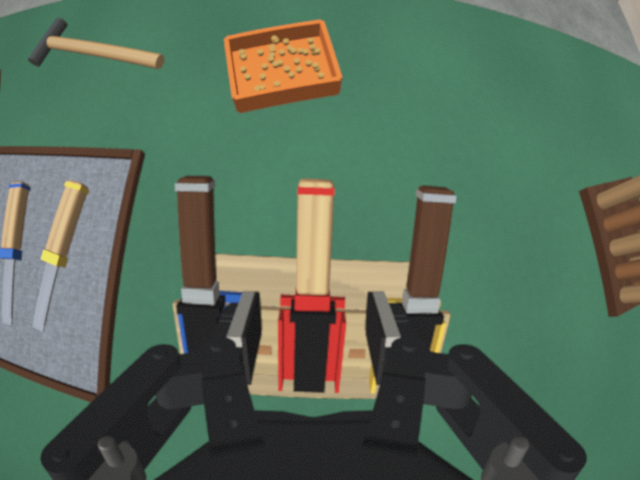

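The red chisel sits in the red sheath, shoulder edge near (313,309) and butt band near (316,190). That is in line with the two stored chisels (edges at (200,302) and (424,310)). One enlarged crop to check that it is fully home.

```bash
python3 -c "
from h import *
i=cv2.imread('pics/f1.png'); a=i[172:202,170:460]; b=i[285:325,170:460]
f=lambda x:cv2.resize(np.clip(x*1.5,0,255).astype(np.uint8),None,fx=2.75,fy=8,interpolation=cv2.INTER_CUBIC)
im=np.vstack([f(a),f(b)])
cv2.imwrite('pics/f1c.png',im);print(im.shape)"
```

```text
(560, 798, 3)
```

View pics/f1c.png

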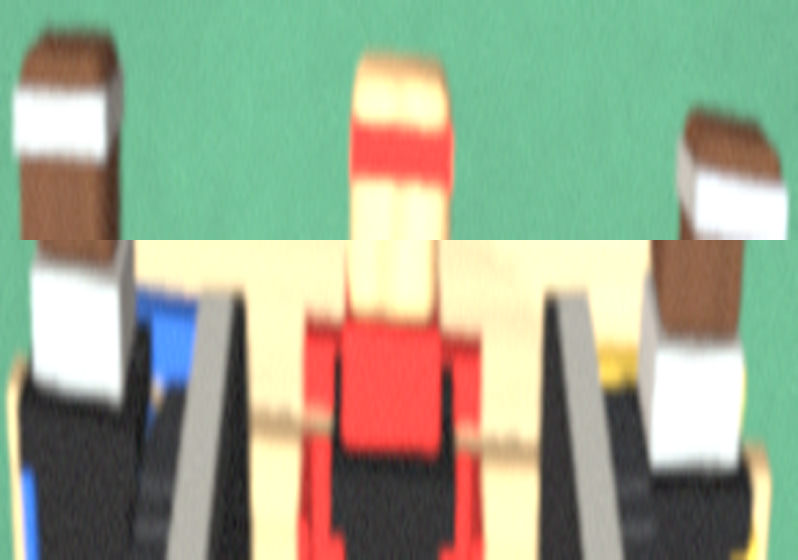

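```bash
python3 - <<'E'
from h import *
from goal import M,psi
from fit import frame
F=frame(psi);k=load('f1')
def pl(p):
    o,d=ray(k,p);o=F.T@(o-M);d=F.T@d;return np.round((o+d*(.011-o[2])/d[2])*1e3,1)
for n,a,b in(("blue",(197,304.4),(192.3,191.6)),("red",(312.5,311.3),(315.5,194.5)),("yellow",(423.5,313.5),(439,201.3))): print(n,pl(a),pl(b))
E
```

```text
blue [  3.5 101.8  11. ] [103.8  98.7  11. ]
red [ 4.   0.9 11. ] [104.8   3.1  11. ]
yellow [  4.2 -96.5  11. ] [105.1 -93.3  11. ]
```

The red shoulder lies at 4.0 mm in the measured frame, and the stored chisels, which are fully home, lie at 3.5 and 4.2 mm. So the red chisel is home and the gripper is clear of it.

```bash
python3 -c "
from cell import job
print(job.job_done())"
```

```text
the job is handed in; nothing more can be done
None
```

The red chisel is in the red cradle's sheath and released. Its shoulder measured level with the two stored chisels to within 1 mm. The job was handed in at about 15 s on the robot clock; no verdict came back.

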